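# Tip a sample block into the sample carousel

## Task

Turn the sample carousel by its upright posts until its one empty pocket squarely faces the loading ledge. Then slide the sample block along the ledge and tumble it over the ledge's edge into that pocket, so that it stands on end there with its round sample window facing up. Never lift the block off the ledge, leave the carousel with that pocket still facing the ledge, and do not disturb the screwdriver and the puck lying nearby.

Things in the scene. Friction and masses are not known exactly. Their poses are not given: they have to be found in the camera images.
- loader: Fixed fixture: grey base plate 160 x 360 mm carrying the carousel and, beside it, the ledge. Origin on the carousel's axis at bench height, z up, y axis pointing to the ledge: a plain block, level top 58 mm above the bench, x -60 to +60 mm, y 118 to 268 mm. Its square edge towards the carousel is the line y = 118 mm; no rails or stops on it.
- carousel (a joint): Carousel angle about the vertical axis through the loader's origin, counter-clockwise positive from above; at 0, and again at 2 pi, the empty pocket squarely faces the ledge. Turns from -0.6 to 6.9 rad, stays where it is left (friction 0.12 N m). It is an aluminium disc, 230 mm diameter, top 28 mm above the bench, 30 mm below the ledge's top, 3 mm between rim and ledge.
- hub (a point): Centre of the top of the carousel's square black hub, 134 x 134 mm, 74 mm above the bench. Outside each of its four flat sides is a pocket. Three pockets hold blocks 50 mm high that are fixed there (tops 78 mm above the bench); one is empty.
- post (a point): Top centre of one of four plain round steel posts for turning the carousel, 12 mm diameter, standing on the hub's corners from 74 to 120 mm above the bench, 80.6 mm from the axis, 90 degrees apart. This one stands 45 degrees counter-clockwise (from above) of the empty pocket.
- pocket (a point): Point on the floor of the empty pocket, on its centre line, 93 mm from the carousel's axis, 28 mm above the bench; its y axis points outwards from the axis, z up. The hub's side is the pocket's back stop, 67 mm from the axis; two cheeks, 54 mm apart and 20 mm high, bound it sideways; it is open outwards and upwards.
- sample_block: Loose aluminium block 50 x 40 x 30 mm (its own x, y, z), 0.11 to 0.23 kg, lying flat on the ledge, top 88 mm above the bench. Origin at its centre. Its x axis points to the 40 x 30 mm end with the round sample window (dark ring, brass disc), which at first looks roughly away from the carousel. Pushed over the edge, plain end leading, it tips a quarter turn.
- screwdriver: Bystander: a screwdriver, 153 mm long and 20 mm high, lying on the bench beside the ledge on the side away from the robot.
- puck: Bystander: a dark cast resin puck, 40 mm diameter, 22 mm high, on the bench next to the carousel, on the side opposite the ledge.
Mind the look-alikes: they are no part of the job. Leave any pink or purple look-alike of the sample_block alone.

How it is judged:
By the outcome, as a careful person would: the job done as asked, in the order asked, and still so for the second after the job is handed in, with the robot touching nothing.
It also fails if it takes over 67 s, if anything falls off the work surface, if the arm or the gripper's body presses on something with over 40 N, if the wrist force passes 120 N, or if a joint passes its speed limit or range.

## Robot

A 7-joint arm with a two-finger parallel gripper is mounted at the origin on a cart in front of the work surface, level with it; the furniture and walls round the work are solid. World frame = base frame: x ahead of the robot, y to its left, z up, the work surface at z = 0. Lengths are in m, angles in rad, forces in N, time in s.
With the tool pointing down it reaches from about 0.4 to 0.925 m from the base axis. Payload 5.6 kg.
Tool frame: the origin (TCP) lies on the centre line of the jaws, within the pads' length; the fingertips stand 14 mm ahead of it and the grasp point (between the pads) lies 5 mm behind it (tip_extent is the distance from the TCP to the fingertips, in m); z points along the fingers, y is the line along which they close (so a half turn about z gives the same grasp; the last joint's range is limited). The gripper opens to 85 mm and grips with 20 to 120 N. Pads are 22 mm wide; open, the fingers measure 114 mm over their backs; the gripper's body (76 mm by 85 mm) begins 54 mm behind the grasp point. The pads swing forward as they close: fully open they stand 13 mm farther back than shut.
Start: joints at [-1.238, 0.468, -0.012, 1.603, 0.006, 1.071, -0.056], TCP at [0.239, 0.605, 0.245] pointing down, gripper open.
Joint ranges: [-2.53, 2.53], [-0.31, 2.02], [-1.57, 1.55], [0.28, 2.44], [-1.29, 4.43], [0.15, 1.84], [-2.92, 2.92]. Speed limits (rad/s): [2.57, 2.57, 3.14, 3.14, 3.14, 3.14, 3.14].

## Interface

Orientations are given as a rotation vector (axis times angle).
In Python, from workcell import * gives the robot as it stands.
- The arm moves only by the tool step_arm, never from a script. Its arguments are lists of equal length, an entry for each row: "slide": the shift along the world's x, y, z scaled (see below), a list of three; "twist": the turn, a rotation vector about the world's x, y, z scaled (see below), a list of three. In form: {"slide": [[tx, ty, tz], ...], "twist": [[wx, wy, wz], ...]}. A call has exactly 5 rows; each row is the pose to reach, as a shift and turn from the pose commanded when the call began, turning the shorter way round; what a row does not reach only later rows make up. The controller multiplies each number of a shift by 0.75 m and each number of a turn by pi rad. A row lasts 1/8 s, in which the tool goes at most 62.5 mm and 10.7 degrees, less where a joint would pass 70% of its speed; a pose out of reach is approached as far as the arm can. A call with a number of a shift or a turn outside -1 to 1 is refused whole. A call with a gripper value outside its range is refused whole. "hand" is the opening, from 0 (shut) to 1 (fully open), set as the call begins (left out, the last holds). The fingers move at their own pace and stop on an object; the grip force is fixed at half the most. Time passes only in rows, so rows that repeat a pose let the fingers close, or fill a call up. It gives the time, the measured TCP pose, the force, the opening and the grip force at its end, in the units of the state.
- sense(): the state, without advancing time (a new reading comes with each control period).
- read_camera(name): name is "scene" or "top"; returns a dict with "color" (480x640x3 uint8, red, green, blue), "mtx" (3x3 intrinsics, pixels), "dist_coeffs" ([k1, k2, p1, p2, k3] as OpenCV has them; the pictures are not rectified), "view" (4x4, takes a point from world to camera coordinates). Camera axes: x right, y down, z forward; pixel columns grow to the right and rows downward; lengths in m; the calibration is good to about 2 mm. A picture is of the moment at which its call begins. There is no depth.
- close_job(): hands the job in; it is judged then, once.
Trained networks look in the newest picture that a camera, given by its name, has taken for a name from the list of things; names that differ only in an ending like _2 or _b are one class to them, and where a whole thing is asked for, a point or a joint stands for the part that bears it (a point fixed in the world has none). Each returns a list of dicts, best first, with "conf" (0 to 1); they miss things now and then, are a little off and sometimes report something else, mostly with a low value. They report only what shows in the picture. A call takes as long as a camera call. They do not tell look-alikes from the thing itself.
- search_frame(thing, camera): "at" ([row, column] in pixels, amid what is visible of it).
- cut_out(thing, camera): "pixels" (480x640 bool, what is visible of it) and "at" ([row, column] in pixels, amid what is visible of it).
The state is a dict: "t": time; "q": joint angles; "dq": joint speeds; "joint_torque": joint torques, N m; "tcp_pos": TCP position; "ee_rot": TCP orientation; "ft_force": force on the tool from outside, world axes, zero at the start; "ft_torque": the same for the moment, N m; "finger_gap": opening from 0.0 (shut) to 1.0 (fully open); "grip_force": force on a finger pad.
Only numpy, scipy, OpenCV 4.12 (cv2) and the standard library are available. Lean on these libraries where they do the work, as an engineer would, in place of code of your own. Each camera call takes 0.05 s, during which the arm holds its last target. There are 200 camera calls.

## Working session

There is one attempt and no reset: what is moved stays moved. The work goes in short steps, Python scripts to look and compute and a tool call to move; the robot and the scene stay as the last step left them, time stands still between calls to the robot, and variables do not carry over. Pictures are saved under pics/ and viewed, at most 10 in all, crops included, and the job is handed in when it is done.

Besides the shell and the picture viewer there is one more tool, called after "Emit:" in YAML: its name, and indented under it one key for each argument. step_arm: Moves the arm, as the interface text tells. Its arguments: {"type":"object","properties":{"slide":{"type":"array"},"twist":{"type":"array"},"hand":{"type":"number"}},"required":["slide","twist"]}

```bash
mkdir -p pics; cat > h.py <<'E'
from workcell import *
import numpy as np, cv2
def ray(c,rc):
    p=cv2.undistortPoints(np.array([[[rc[1],rc[0]]]],float),np.array(c["mtx"]),np.array(c["dist_coeffs"]))[0,0]
    V=np.array(c["view"]);R=V[:3,:3];t=V[:3,3]
    return -R.T@t, R.T@np.array([p[0],p[1],1.])
def at_z(c,rc,z):
    o,d=ray(c,rc);return o+d*(z-o[2])/d[2]
def proj(c,P):
    V=np.array(c["view"]);r=cv2.Rodrigues(V[:3,:3])[0]
    return cv2.projectPoints(np.array(P,float).reshape(-1,3),r,V[:3,3],np.array(c["mtx"]),np.array(c["dist_coeffs"]))[0][:,0]
E
python3 - <<'E'
from h import *
Z=dict(loader=.03,carousel=.028,hub=.074,post=.1,pocket=.028,sample_block=.088,screwdriver=.01,puck=.022)
for n in("top","scene"):
    c=read_camera(n);cv2.imwrite(f"pics/{n}0.png",c["color"][:,:,::-1])
    print(n,ray(c,(240,320)))
    for k in Z:
        for d in search_frame(k,n)[:5]:
            print(k,round(d["conf"],2),np.round(d["at"]),at_z(c,d["at"],Z[k]).round(3))
print(sense())
E
```

```text
top (array([0.5558188 , 0.12506894, 1.16064502]), array([ 0.0810816 , -0.03344492, -0.99622026]))
loader 0.63 [296. 325.] [0.54  0.076 0.03 ]
carousel 0.79 [300. 353.] [0.534 0.021 0.028]
hub 0.9 [300. 353.] [0.534 0.025 0.074]
post 0.7 [298. 352.] [0.538 0.029 0.1  ]
pocket 0.81 [299. 353.] [0.535 0.021 0.028]
sample_block 0.91 [178. 300.] [0.758 0.128 0.088]
sample_block 0.88 [279. 259.] [0.569 0.198 0.088]
sample_block 0.6 [338. 161.] [0.46  0.371 0.088]
screwdriver 0.64 [223. 292.] [0.682 0.141 0.01 ]
puck 0.85 [282. 442.] [ 0.572 -0.152  0.022]
scene (array([ 0.29947959, -0.57917916,  0.44925229]), array([ 0.37191066,  0.81266884, -0.44865375]))
loader 0.66 [285. 294.] [0.531 0.043 0.03 ]
carousel 0.83 [292. 299.] [0.533 0.022 0.028]
hub 0.92 [294. 298.] [ 0.503 -0.048  0.074]
post 0.89 [291. 300.] [ 0.495 -0.079  0.1  ]
pocket 0.7 [287. 298.] [0.538 0.036 0.028]
sample_block 0.86 [248. 377.] [0.674 0.003 0.088]
sample_block 0.73 [224. 280.] [0.559 0.175 0.088]
sample_block 0.55 [227. 208.] [0.432 0.228 0.088]
sample_block 0.44 [292. 301.] [ 0.501 -0.065  0.088]
puck 0.88 [357. 370.] [ 0.559 -0.168  0.022]
{'t': 0.9, 'q': array([-1.23799184,  0.46744964, -0.01159215,  1.60266489,  0.00601358,
        1.07143585, -0.05627184]), 'dq': array([ 0.00103164, -0.00048047, -0.00035128, -0.00036553,  0.0014359 ,
        0.00149708,  0.00050541]), 'joint_torque': array([ 1.00653233e-03, -5.32207847e+01,  2.14041624e-02, -2.51635605e+01,
        1.13586627e-02,  1.12873611e-03, -1.08317954e-05]), 'tcp_pos': array([0.23861669, 0.60463579, 0.24533763]), 'ee_rot': array([5.86900186e-01, 3.08621781e+00, 1.07955591e-04]), 'ft_force': array([ 0.94100254, -0.06481045, -0.73206058]), 'ft_torque': array([-0.03422411,  0.05044611, -0.00922476]), 'grip_force': 0.0, 'finger_gap': 0.9958502402175677}
```

View pics/top0.png

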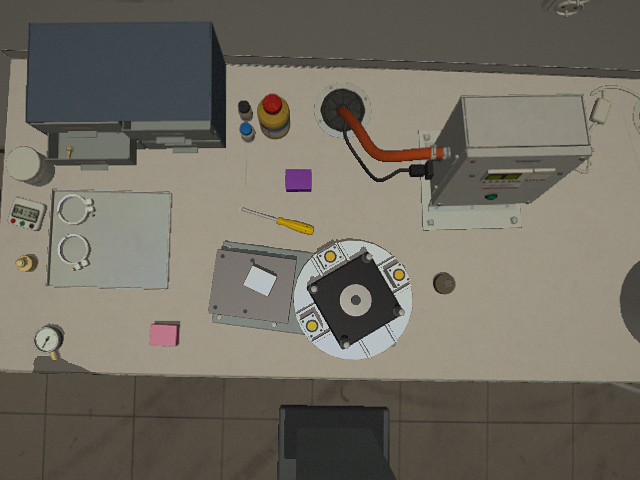

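View pics/scene0.png

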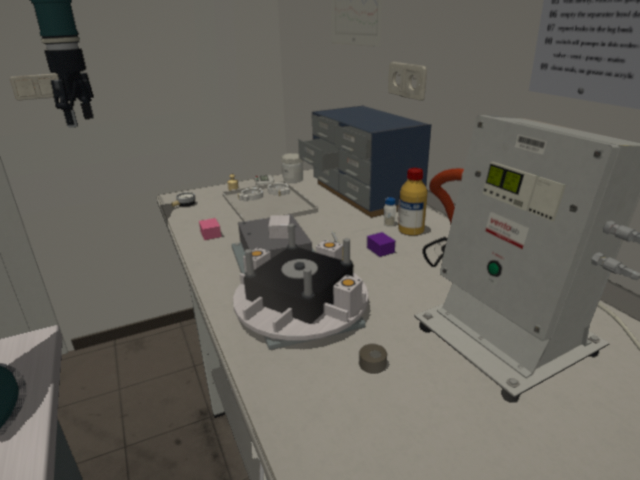

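The candidates for sample_block are the white block on the ledge at (279,259), the purple one at (180,300) and the pink one at (335,163). By the description I choose the white one and check it in a crop.

```bash
python3 - <<'E'
from h import *
im=cv2.imread("pics/top0.png")[230:365,205:420]
cv2.imwrite("pics/crop1.png",cv2.resize(im,None,fx=3.7,fy=3.7,interpolation=cv2.INTER_CUBIC))
E
```

```text
(no output)
```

View pics/crop1.png

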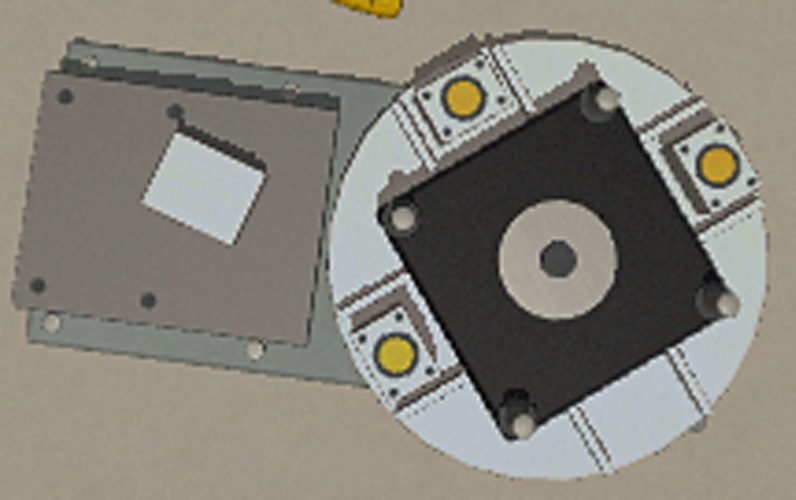

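The white block lies on the grey ledge in the crop, with top corners near (178,131), (267,170), (233,244) and (143,202). The empty pocket is at the lower right, near (640,400). Next I fit the poses with the known geometry.

```bash
cat > fit.py <<'E'
from h import *
from scipy.optimize import least_squares
def tf(p,L): 
    c,s=np.cos(p[2]),np.sin(p[2]);L=np.array(L,float)
    return np.c_[p[0]+c*L[:,0]-s*L[:,1],p[1]+s*L[:,0]+c*L[:,1],L[:,2]]
def fit(c,L,px,p0,n=3):
    f=lambda p:(proj(c,tf(list(p)+[0]*(3-n),L))-px).ravel()
    r=least_squares(f,p0,loss="soft_l1");return r.x,np.abs(r.fun).reshape(-1,2).round(1).tolist()
E
python3 - <<'E'
from fit import *
c=read_camera("top")
P=lambda a:np.array(a,float)/3.7+[205,230]-.36
led=P([(47,72),(341,100),(308,347),(14,305)])
L=[(.06,.268,.058),(.06,.118,.058),(-.06,.118,.058),(-.06,.268,.058)]
th=np.arctan2(.1,.015)-np.pi/2
hub=at_z(c,P((558,258))[::-1],.074);print("hub",hub)
# loader + carousel jointly: axis x,y, loader yaw, carousel angle
posts=P([(523,425),(727,302),(607,98),(404,216)])
r=.0806
def res(p):
    a=[p[2]+np.pi/2+p[3]+np.pi/4+k*np.pi/2 for k in range(4)]
    Q=[(p[0]+r*np.cos(x),p[1]+r*np.sin(x),.12) for x in a]
    # order determined by nearest
    q=proj(c,Q);d=np.array([q[np.argmin(np.linalg.norm(q-z,axis=1))]-z for z in posts])
    return np.r_[(proj(c,tf(p[:3],L))-led).ravel(),d.ravel(),(proj(c,[(p[0],p[1],.074)])-P((558,258))).ravel()]
s=least_squares(res,[hub[0],hub[1],th,2.27],loss="soft_l1");print("loader",s.x,s.fun.round(1))
bl=P([(178,131),(267,170),(233,244),(143,202)])
# window end away from carousel (+y loader). own x -> end; top corners
B=[(.025,-.02,.088),(-.025,-.02,.088),(-.025,.02,.088),(.025,.02,.088)]
cb=at_z(c,bl.mean(0)[::-1],.088)
for y0 in(1.2,1.9,):
    print("block",fit(c,B,bl,[cb[0],cb[1],y0]))
pk=at_z(c,search_frame("puck","top")[0]["at"],.022);print(pk)
a=s.x[2]+np.pi/2+s.x[3]
for k in range(4):
    x=a+np.pi/4+k*np.pi/2; print("post",k,s.x[0]+r*np.cos(x),s.x[1]+r*np.sin(x))
print("block loc wanted line; R tool"); 
from scipy.spatial.transform import Rotation as R
print(R.from_rotvec(sense()["ee_rot"]).as_matrix().round(3))
E
```

```text
hub [0.53604074 0.02074904 0.074     ]
loader [ 0.53611639  0.02084148 -0.10906018  2.2291671 ] [-0.4 -0.7 -0.4  2.4 -0.1 -0.5 -0.7  0.2  0.4 -0.2  0.7  0.2  0.5 -0.3
 -0.   0.1 -0.  -0. ]
block (array([0.56738263, 0.19632071, 1.1636157 ]), [[0.4, 0.7], [0.4, 0.2], [0.3, 0.3], [0.3, 0.1]])
block (array([0.56738263, 0.19632071, 1.16361563]), [[0.4, 0.7], [0.4, 0.2], [0.3, 0.3], [0.3, 0.1]])
[ 0.56956293 -0.15777481  0.022     ]
post 0 0.517264005526058 -0.057522714169821076
post 1 0.6144805872400476 0.001989101798498899
post 2 0.5549687712717277 0.09920568351248851
post 3 0.45775218955773805 0.039693867544168544
block loc wanted line; R tool
[[-0.93   0.367  0.   ]
 [ 0.367  0.93   0.   ]
 [-0.     0.    -1.   ]]
```

Emit:
step_arm:
  slide:
    - [0.029, -0.075, 0]
    - [0.058, -0.15, 0]
    - [0.088, -0.226, 0]
    - [0.117, -0.301, 0]
    - [0.146, -0.376, 0]
  twist:
    - [0, 0, 0.009]
    - [0, 0, 0.018]
    - [0, 0, 0.027]
    - [0, 0, 0.036]
    - [0, 0, 0.045]
  hand: 0.5

```text
t: 1.62
tcp_pos: [0.3488, 0.3208, 0.2456]
ee_rot: [0.366, 3.119, 0.001]
ft_force: [1.1, 0.4, 0.5]
finger_gap: 0.501
grip_force: 0.0
```

Emit:
step_arm:
  slide:
    - [0.029, -0.075, 0]
    - [0.058, -0.15, 0]
    - [0.088, -0.226, 0]
    - [0.117, -0.301, -0.03]
    - [0.146, -0.376, -0.06]
  twist:
    - [0, 0, 0]
    - [0, 0, 0]
    - [0, 0, 0]
    - [0, 0, 0]
    - [0, 0, 0]

```text
t: 2.25
tcp_pos: [0.4573, 0.0423, 0.2019]
ee_rot: [0.367, 3.118, 0.002]
ft_force: [1.4, 0.8, 0.3]
finger_gap: 0.501
grip_force: 0.0
```

Emit:
step_arm:
  slide:
    - [0, -0.001, -0.05]
    - [0, -0.001, -0.1]
    - [0, -0.001, -0.133]
    - [0, -0.001, -0.133]
    - [0, -0.001, -0.133]
  twist:
    - [0, 0, 0]
    - [0, 0, 0]
    - [0, 0, 0]
    - [0, 0, 0]
    - [0, 0, 0]

```text
t: 2.88
tcp_pos: [0.4571, 0.0432, 0.1027]
ee_rot: [0.367, 3.119, 0.001]
ft_force: [0.2, 0.4, 0.0]
finger_gap: 0.499
grip_force: 0.0
```

```bash
python3 - <<'E'
from h import *
for n,b in(("top",(230,370,230,430)),("scene",(150,350,200,400))):
    c=read_camera(n);im=c["color"][b[0]:b[1],b[2]:b[3],::-1]
    globals()[n]=cv2.resize(im,(400,int(400*im.shape[0]/im.shape[1])),interpolation=cv2.INTER_CUBIC)
h=max(top.shape[0],scene.shape[0]);o=np.zeros((h,800,3),np.uint8);o[:top.shape[0],:400]=top;o[:scene.shape[0],400:]=scene
cv2.imwrite("pics/g1.png",o);print(sense()["tcp_pos"])
E
```

```text
[0.45729522 0.04338588 0.10307322]
```

View pics/g1.png

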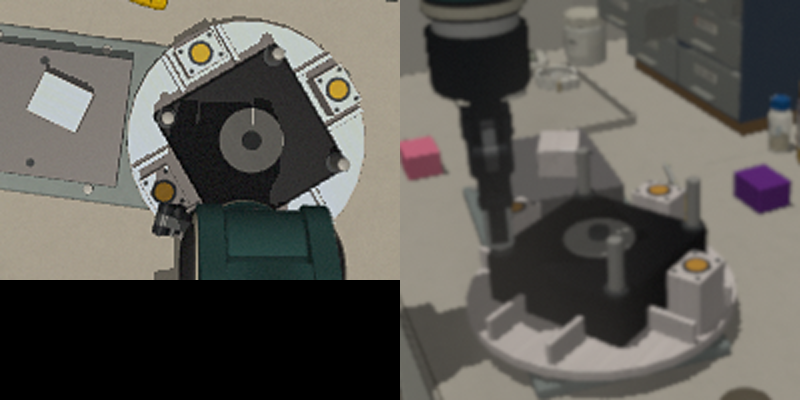

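Emit:
step_arm:
  slide:
    - [0, -0.004, 0]
    - [0, -0.004, 0]
    - [0, -0.004, 0]
    - [0, -0.004, 0]
    - [0, -0.004, 0]
  twist:
    - [0, 0, 0]
    - [0, 0, 0]
    - [0, 0, 0]
    - [0, 0, 0]
    - [0, 0, 0]
  hand: 0

```text
t: 3.6
tcp_pos: [0.4567, 0.0399, 0.1026]
ee_rot: [0.368, 3.119, 0.001]
ft_force: [-2.0, -1.5, 5.2]
finger_gap: 0.123
grip_force: 58.4
```

```bash
python3 - <<'E'
from h import *
s=sense();p=s["tcp_pos"];C=np.array([.5361,.0208]);d=p[:2]-C
print(p,s["finger_gap"],s["grip_force"],np.hypot(*d),np.degrees(np.arctan2(d[1],d[0])),s["ft_force"])
a0=np.arctan2(d[1],d[0])
n=25;tot=np.radians(38.75)-a0
a=a0+tot*np.arange(n+1)/n;q=C+.0806*np.c_[np.cos(a),np.sin(a)]
print("twist/row",tot/n/np.pi)
for k in range(0,n,5): print([[round(float(v),4) for v in (q[k+j]-q[k])/.75] for j in range(1,6)])
E
```

```text
[0.45671054 0.03987857 0.10263906] 0.1233699431910527 58.44190299510956 0.08164973092152145 166.4871408294301 [-1.96668194 -1.51910309  5.15668898]
twist/row -0.028386031295428913
[[0.0027, 0.0092], [0.0061, 0.0181], [0.0104, 0.0267], [0.0153, 0.0349], [0.021, 0.0426]]
[[0.0064, 0.0072], [0.0133, 0.0137], [0.0209, 0.0197], [0.0289, 0.0249], [0.0374, 0.0294]]
[[0.0088, 0.0037], [0.018, 0.0066], [0.0273, 0.0087], [0.0368, 0.01], [0.0464, 0.0104]]
[[0.0096, -0.0005], [0.0191, -0.0018], [0.0284, -0.0039], [0.0375, -0.0069], [0.0463, -0.0106]]
[[0.0084, -0.0045], [0.0164, -0.0098], [0.0239, -0.0158], [0.0309, -0.0224], [0.0372, -0.0296]]
```

Emit:
step_arm:
  slide:
    - [0.0027, 0.0092, 0]
    - [0.0061, 0.0181, 0]
    - [0.0104, 0.0267, 0]
    - [0.0153, 0.0349, 0]
    - [0.021, 0.0426, 0]
  twist:
    - [0, 0, -0.0284]
    - [0, 0, -0.0568]
    - [0, 0, -0.0852]
    - [0, 0, -0.1136]
    - [0, 0, -0.142]

```text
t: 4.22
tcp_pos: [0.473, 0.0718, 0.1027]
ee_rot: [1.053, 2.958, 0.001]
ft_force: [0.7, -3.0, 3.9]
finger_gap: 0.116
grip_force: 58.5
```

Emit:
step_arm:
  slide:
    - [0.0064, 0.0072, 0]
    - [0.0133, 0.0137, 0]
    - [0.0209, 0.0197, 0]
    - [0.0289, 0.0249, 0]
    - [0.0374, 0.0294, 0]
  twist:
    - [0, 0, -0.0284]
    - [0, 0, -0.0568]
    - [0, 0, -0.0852]
    - [0, 0, -0.1136]
    - [0, 0, -0.142]

```text
t: 4.85
tcp_pos: [0.5013, 0.0935, 0.1027]
ee_rot: [1.681, 2.652, 0.001]
ft_force: [0.4, -2.5, 4.2]
finger_gap: 0.118
grip_force: 58.5
```

Emit:
step_arm:
  slide:
    - [0.0088, 0.0037, 0]
    - [0.018, 0.0066, 0]
    - [0.0273, 0.0087, 0]
    - [0.0368, 0.01, 0]
    - [0.0464, 0.0104, 0]
  twist:
    - [0, 0, -0.0284]
    - [0, 0, -0.0568]
    - [0, 0, -0.0852]
    - [0, 0, -0.1136]
    - [0, 0, -0.142]

```text
t: 5.48
tcp_pos: [0.5359, 0.101, 0.1027]
ee_rot: [2.226, 2.215, 0.001]
ft_force: [-0.8, -3.2, 4.4]
finger_gap: 0.118
grip_force: 58.6
```

Emit:
step_arm:
  slide:
    - [0.0096, -0.0005, 0]
    - [0.0191, -0.0018, 0]
    - [0.0284, -0.0039, 0]
    - [0.0375, -0.0069, 0]
    - [0.0463, -0.0106, 0]
  twist:
    - [0, 0, -0.0284]
    - [0, 0, -0.0568]
    - [0, 0, -0.0852]
    - [0, 0, -0.1136]
    - [0, 0, -0.142]

```text
t: 6.1
tcp_pos: [0.5704, 0.0932, 0.1027]
ee_rot: [2.661, 1.668, 0.001]
ft_force: [-1.2, -2.2, 5.0]
finger_gap: 0.123
grip_force: 58.6
```

Emit:
step_arm:
  slide:
    - [0.0084, -0.0045, 0]
    - [0.0164, -0.0098, 0]
    - [0.0239, -0.0158, 0]
    - [0.0309, -0.0224, 0]
    - [0.0372, -0.0296, 0]
  twist:
    - [0, 0, -0.0284]
    - [0, 0, -0.0568]
    - [0, 0, -0.0852]
    - [0, 0, -0.1136]
    - [0, 0, -0.142]

```text
t: 6.72
tcp_pos: [0.5983, 0.0713, 0.1027]
ee_rot: [2.964, 1.039, 0.002]
ft_force: [-0.1, -2.0, 3.6]
finger_gap: 0.119
grip_force: 58.6
```

Emit:
step_arm:
  slide:
    - [0, 0, 0]
    - [0, 0, 0]
    - [0, 0, 0]
    - [0, 0, 0]
    - [0, 0, 0]
  twist:
    - [0, 0, 0]
    - [0, 0, 0]
    - [0, 0, 0]
    - [0, 0, 0]
    - [0, 0, 0]

```text
t: 7.35
tcp_pos: [0.5985, 0.0711, 0.1027]
ee_rot: [2.961, 1.044, 0.003]
ft_force: [1.4, -2.6, 4.0]
finger_gap: 0.117
grip_force: 59.2
```

Emit:
step_arm:
  slide:
    - [0, 0, 0]
    - [0, 0, 0]
    - [0, 0, 0]
    - [0, 0, 0.07]
    - [0, 0, 0.14]
  twist:
    - [0, 0, 0]
    - [0, 0, 0]
    - [0, 0, 0]
    - [0, 0, 0]
    - [0, 0, 0]
  hand: 0.4

```text
t: 7.98
tcp_pos: [0.5969, 0.0719, 0.2074]
ee_rot: [2.963, 1.043, -0.003]
ft_force: [0.8, 0.5, -0.1]
finger_gap: 0.399
grip_force: 0.0
```

Emit:
step_arm:
  slide:
    - [-0.03, 0.07, 0]
    - [-0.07, 0.13, 0]
    - [-0.12, 0.19, 0]
    - [-0.17, 0.25, 0]
    - [-0.21, 0.31, 0]
  twist:
    - [0, 0, 0.03]
    - [0, 0, 0.06]
    - [0, 0, 0.09]
    - [0, 0, 0.12]
    - [0, 0, 0.15]

```text
t: 8.6
tcp_pos: [0.438, 0.3058, 0.2068]
ee_rot: [-2.634, -1.71, 0.001]
ft_force: [0.9, 0.2, 0.7]
finger_gap: 0.391
grip_force: 0.0
```

```bash
python3 - <<'E'
from h import *
c=read_camera("top");cv2.imwrite("pics/top2.png",c["color"][:,:,::-1])
im=cv2.imread("pics/top2.png")[230:365,205:420]
cv2.imwrite("pics/crop2.png",cv2.resize(im,None,fx=3.7,fy=3.7,interpolation=cv2.INTER_CUBIC))
print(sense()["tcp_pos"],sense()["t"])
E
```

```text
[0.43346118 0.31312117 0.20614505] 8.65
```

View pics/crop2.png

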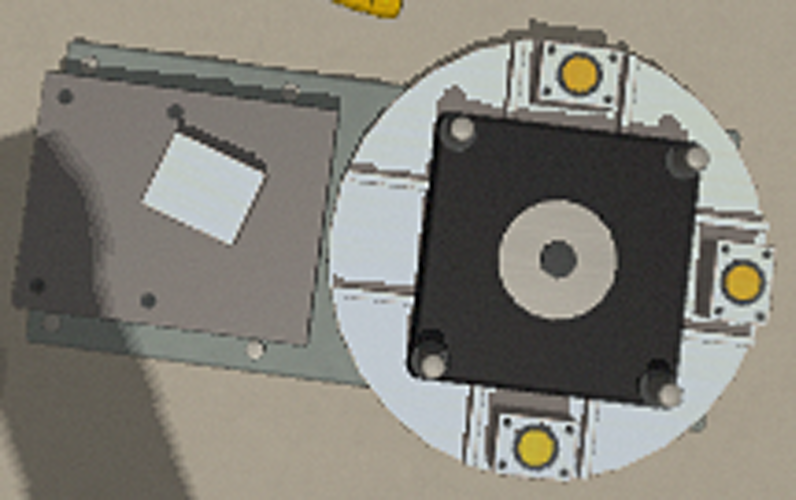

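The empty pocket at (375,230) now faces the ledge. I refine both angles with sub-pixel edges.

```bash
python3 - <<'E'
from fit import *
c=read_camera("top")
g=cv2.GaussianBlur(cv2.cvtColor(c["color"],cv2.COLOR_RGB2GRAY).astype(np.float32),(0,0),.6)
P=lambda a:np.array(a,float)/3.7+[205,230]-.36
def edge(a,b,z,w=3):
    a,b=P(a),P(b);u=(b-a)/np.linalg.norm(b-a);n=np.array([-u[1],u[0]]);pts=[]
    for t in np.linspace(.1,.9,30):
        q=a+(b-a)*t;s=np.arange(-w,w+.01,.25);m=q+s[:,None]*n
        v=cv2.remap(g,m[:,0].astype(np.float32)[None],m[:,1].astype(np.float32)[None],cv2.INTER_LINEAR)[0]
        d=np.abs(np.gradient(v));k=np.argmax(d);ww=d[max(0,k-3):k+4];pts.append(q+n*(s[max(0,k-3):k+4]@ww/ww.sum()))
    W=np.array([at_z(c,p[::-1],z)[:2] for p in pts])
    vx,vy,x,y=cv2.fitLine(W.astype(np.float32),cv2.DIST_HUBER,0,1e-5,1e-5).ravel()
    e=np.abs((W-[x,y])@[-vy,vx]);return np.degrees(np.arctan2(vy,vx))%90,np.median(e)*1e3,np.array([x,y])
ed={"ledge right":((341,100),(308,347),.058),"ledge left":((47,72),(14,305),.058),"ledge bot":((14,305),(308,347),.058),"ledge top":((47,72),(341,100),.058),
"hub left":((440,112),(410,372),.074),"hub right":((704,146),(680,406),.074),"hub bot":((410,372),(680,406),.074),"hub top":((440,112),(704,146),.074)}
for k,v in ed.items(): print(k,edge(*v))
posts=P([(463,128),(698,158),(670,396),(433,363)])
W=np.array([at_z(c,p[::-1],.12)[:2] for p in posts]);m=W.mean(0);a=np.degrees(np.arctan2(*(W-m).T[::-1]));print(m,np.hypot(*(W-m).T),(a-45)%90)
E
```

```text
ledge right (np.float32(85.948), np.float64(1.5514126517297846), array([0.55927795, 0.13452454], dtype=float32))
ledge left (np.float32(83.69631), np.float64(0.5103992077810519), array([0.5723387 , 0.28692695], dtype=float32))
ledge bot (np.float32(83.27263), np.float64(0.5616852766879916), array([0.49605316, 0.21657033], dtype=float32))
ledge top (np.float32(83.09154), np.float64(2.249132838920041), array([0.61548686, 0.19327845], dtype=float32))
hub left (np.float32(83.90974), np.float64(0.28348412903374937), array([0.5332035 , 0.09087893], dtype=float32))
hub right (np.float32(84.1756), np.float64(0.2035136169078455), array([ 0.531542  , -0.04491889], dtype=float32))
hub bot (np.float32(84.07651), np.float64(0.19920048894539852), array([0.4684654 , 0.02441765], dtype=float32))
hub top (np.float32(84.12491), np.float64(0.3167183697689206), array([0.6010734, 0.0055235], dtype=float32))
[0.53559569 0.0211973 ] [0.0802947  0.08040829 0.08094833 0.07995056] [84.12324827 83.94742009 83.79595121 83.47893243]
```

Emit:
step_arm:
  slide:
    - [0.04, -0.035, 0]
    - [0.09, -0.08, -0.02]
    - [0.14, -0.12, -0.05]
    - [0.172, -0.15, -0.07]
    - [0.172, -0.15, -0.07]
  twist:
    - [0, 0, 0]
    - [0, 0, 0.004]
    - [0, 0, 0.004]
    - [0, 0, 0.004]
    - [0, 0, 0.004]
  hand: 0.75

```text
t: 9.32
tcp_pos: [0.5701, 0.1877, 0.1532]
ee_rot: [2.631, 1.713, -0.004]
ft_force: [-0.3, 0.2, 0.3]
finger_gap: 0.755
grip_force: 0.0
```

```bash
python3 - <<'E'
from workcell import *
import numpy as np
s=sense();print(s["tcp_pos"],s["ee_rot"],np.degrees(2*np.arctan2(s["ee_rot"][1],s["ee_rot"][0]))-90,s["finger_gap"])
E
```

```text
[0.57011877 0.1877245  0.15319536] [ 2.63097867  1.71318207 -0.00384534] -23.859052295626668 0.755071146534271
```

Emit:
step_arm:
  slide:
    - [-0.0036, 0.0115, 0]
    - [-0.0036, 0.0115, -0.04]
    - [-0.0036, 0.0115, -0.08]
    - [-0.0036, 0.0115, -0.1]
    - [-0.0036, 0.0115, -0.1]
  twist:
    - [0, 0, 0.003]
    - [0, 0, 0.003]
    - [0, 0, 0.003]
    - [0, 0, 0.003]
    - [0, 0, 0.003]

```text
t: 9.95
tcp_pos: [0.5655, 0.2015, 0.079]
ee_rot: [-2.617, -1.736, 0.002]
ft_force: [0.0, -0.4, 0.9]
finger_gap: 0.751
grip_force: 0.0
```

Emit:
step_arm:
  slide:
    - [0, 0, 0]
    - [0, 0, 0]
    - [0, 0, 0]
    - [0, 0, 0]
    - [0, 0, 0]
  twist:
    - [0, 0, 0]
    - [0, 0, 0]
    - [0, 0, 0]
    - [0, 0, 0]
    - [0, 0, 0]
  hand: 0.3

```text
t: 10.58
tcp_pos: [0.5675, 0.2009, 0.081]
ee_rot: [2.619, 1.734, 0.005]
ft_force: [-0.3, -0.5, 5.8]
finger_gap: 0.457
grip_force: 62.2
```

```bash
python3 - <<'E'
from h import *
s=sense();print(s["tcp_pos"],s["ee_rot"],np.degrees(2*np.arctan2(s["ee_rot"][1],s["ee_rot"][0]))-90,s["finger_gap"],s["grip_force"])
for n,b in(("top",(230,370,200,400)),("scene",(130,330,200,400))):
    c=read_camera(n);im=c["color"][b[0]:b[1],b[2]:b[3],::-1]
    globals()[n]=cv2.resize(im,(400,int(400*im.shape[0]/im.shape[1])),interpolation=cv2.INTER_CUBIC)
h=400;o=np.zeros((h,800,3),np.uint8);o[:top.shape[0],:400]=top;o[:scene.shape[0],400:]=scene
cv2.imwrite("pics/g3.png",o)
E
```

```text
[0.56751844 0.20085401 0.08100583] [2.61933246 1.73444117 0.00467086] -22.977405126423506 0.45686345855701943 62.21542954444885
```

View pics/g3.png

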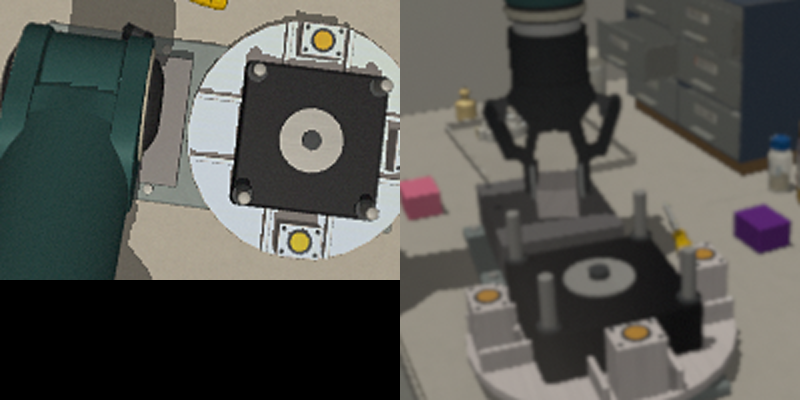

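Emit:
step_arm:
  slide:
    - [-0.004, -0.01, 0]
    - [-0.01, -0.022, 0]
    - [-0.016, -0.036, 0]
    - [-0.021, -0.048, 0]
    - [-0.021, -0.048, 0]
  twist:
    - [0, 0, 0.025]
    - [0, 0, 0.05]
    - [0, 0, 0.075]
    - [0, 0, 0.093]
    - [0, 0, 0.093]

```text
t: 11.3
tcp_pos: [0.5516, 0.1642, 0.0809]
ee_rot: [2.34, 2.096, 0.004]
ft_force: [-1.8, -1.0, 9.8]
finger_gap: 0.455
grip_force: 62.6
```

Emit:
step_arm:
  slide:
    - [0, 0, 0]
    - [0, 0, 0]
    - [0, 0, 0]
    - [0, 0, 0]
    - [0, 0, 0]
  twist:
    - [0, 0, 0]
    - [0, 0, 0]
    - [0, 0, 0]
    - [0, 0, 0]
    - [0, 0, 0]

```text
t: 11.92
tcp_pos: [0.5516, 0.1642, 0.0809]
ee_rot: [2.34, 2.095, 0.003]
ft_force: [-1.8, -1.5, 10.8]
finger_gap: 0.45
grip_force: 62.7
```

```bash
cat > st.py <<'E'
from h import *
s=sense();d=s["tcp_pos"][:2]-[.536,.0212];uy=np.array([.108,.9942]);ux=np.array([.9942,-.108])
e=s["ee_rot"];print("t",s["t"],s["tcp_pos"].round(4),"yaw",(2*np.degrees(np.arctan2(e[1],e[0]))-90+90)%180-90,"loader xy",(d@ux).round(4),(d@uy).round(4),s["finger_gap"].round(3),s["ft_force"].round(1))
E
python3 st.py
```

```text
Traceback (most recent call last):
  File "st.py", line 3, in <module>
    e=s["ee_rot"];print("t",s["t"],s["tcp_pos"].round(4),"yaw",(2*np.degrees(np.arctan2(e[1],e[0]))-90+90)%180-90,"loader xy",(d@ux).round(4),(d@uy).round(4),s["finger_gap"].round(3),s["ft_force"].round(1))
                                                                                                                                                              ^^^^^^^^^^^^^^^^^^^^^
AttributeError: 'float' object has no attribute 'round'
```

Emit:
step_arm:
  slide:
    - [0, 0, 0]
    - [0, 0, 0]
    - [0, 0, 0]
    - [0, 0, 0.05]
    - [0, 0, 0.1]
  twist:
    - [0, 0, 0]
    - [0, 0, 0]
    - [0, 0, 0]
    - [0, 0, 0]
    - [0, 0, 0]
  hand: 0.65

```text
t: 12.55
tcp_pos: [0.5502, 0.1642, 0.1547]
ee_rot: [-2.339, -2.097, 0.003]
ft_force: [1.3, 1.3, 0.4]
finger_gap: 0.647
grip_force: 0.0
```

Emit:
step_arm:
  slide:
    - [0, 0.05, 0.02]
    - [0.01, 0.11, 0.02]
    - [0.015, 0.17, 0.02]
    - [0.02, 0.2, 0.02]
    - [0.02, 0.2, 0.02]
  twist:
    - [0, 0, 0]
    - [0, 0, 0]
    - [0, 0, 0]
    - [0, 0, 0]
    - [0, 0, 0]
  hand: 0.2

```text
t: 13.18
tcp_pos: [0.5653, 0.3153, 0.1687]
ee_rot: [2.336, 2.1, -0.001]
ft_force: [-0.7, -0.4, -0.1]
finger_gap: 0.201
grip_force: 0.0
```

```bash
sed -i 's/s\["finger_gap"\].round(3)/s["finger_gap"]/' st.py; python3 st.py; python3 - <<'E'
from h import *
for n,b in(("top",(230,370,200,400)),("scene",(130,330,200,400))):
    c=read_camera(n);im=c["color"][b[0]:b[1],b[2]:b[3],::-1]
    globals()[n]=cv2.resize(im,(400,int(400*im.shape[0]/im.shape[1])),interpolation=cv2.INTER_CUBIC)
h=400;o=np.zeros((h,800,3),np.uint8);o[:top.shape[0],:400]=top;o[:scene.shape[0],400:]=scene
cv2.imwrite("pics/g4.png",o)
E
```

```text
t 13.175 [0.5653 0.3153 0.1687] yaw -6.102139992480815 loader xy -0.0026 0.2955 0.20091042462114003 [-0.7 -0.4 -0.1]
```

View pics/g4.png

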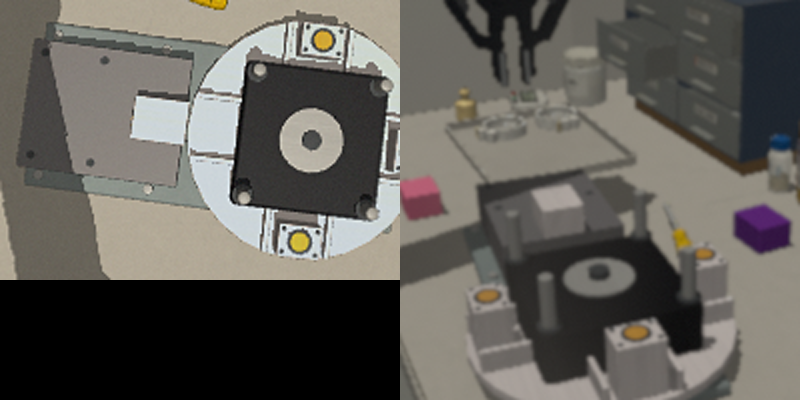

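```bash
python3 - <<'E'
from fit import *
c=read_camera("top");g=cv2.cvtColor(c["color"],cv2.COLOR_RGB2GRAY)
m=(g>170).astype(np.uint8);m[:, :262]=0;m[:,293:]=0;m[:270]=0;m[310:]=0
n,l,s,_=cv2.connectedComponentsWithStats(m);print(s[1:])
k=1+np.argmax(s[1:,4]);r=cv2.minAreaRect(cv2.findContours((l==k).astype(np.uint8),0,1)[0][0]);print(r,cv2.boxPoints(r))
for d in cut_out("sample_block","top"): print(d["conf"],d["at"],cv2.minAreaRect(cv2.findContours(d["pixels"].astype(np.uint8),0,1)[0][0]))
# predicted block corners for centre loader (0,y)
uy=np.array([.108,.9942]);ux=np.array([.9942,-.108]);C=np.array([.536,.0212])
for y in(.135,.14): 
  q=proj(c,[np.r_[C+ux*a+uy*(y+b),.088] for a,b in((.02,.025),(.02,-.025),(-.02,-.025),(-.02,.025),(0,0))]);print(y,q.round(1).tolist())
print("edge",proj(c,[np.r_[C+ux*a+uy*.118,.058] for a in(-.06,0,.06)]).round(1).tolist())
b=c["color"][262:316,255:300,::-1];cv2.imwrite("pics/b5.png",cv2.resize(b,None,fx=11,fy=11,interpolation=cv2.INTER_CUBIC))
E
```

```text
[[265 278  28  25 560]]
((279.4310607910156, 289.67242431640625), (26.61730194091797, 21.3028507232666), 7.765166282653809) [[264.8053  298.42798]
 [267.6836  277.3205 ]
 [294.05682 280.91687]
 [291.17853 302.02435]]
0.83 [179.9, 300.3] ((298.0, 180.0), (24.0, 28.0), 90.0)
0.82 [291.0, 279.0] ((279.4535217285156, 289.6895751953125), (27.63547134399414, 21.944547653198242), 7.431407928466797)
0.58 [342.1, 176.6] ((176.0192413330078, 339.40386962890625), (2.941741943359375, 9.021342277526855), 11.309932708740234)
0.135 [[270.2, 277.1], [297.5, 280.7], [294.6, 302.6], [267.2, 299.0], [282.4, 289.9]]
0.14 [[267.5, 276.8], [294.8, 280.4], [291.8, 302.2], [264.5, 298.6], [279.7, 289.5]]
edge [[287.6, 323.0], [291.9, 291.0], [296.1, 259.2]]
```

View pics/b5.png

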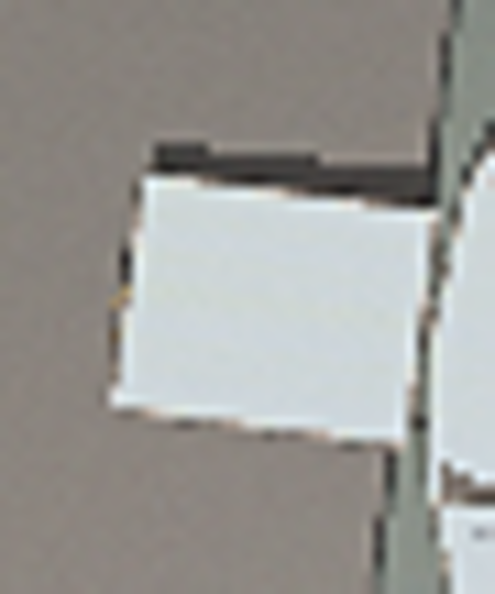

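The block sits centred at loader y ≈ 0.140, aligned, with a trace of brass at its rear end (125,295), so the window is at the back as wanted. Now I push it with two fingers.

Emit:
step_arm:
  slide:
    - [-0.006, -0.065, 0]
    - [-0.0117, -0.13, -0.02]
    - [-0.0117, -0.13, -0.08]
    - [-0.0117, -0.13, -0.121]
    - [-0.0117, -0.13, -0.121]
  twist:
    - [0, 0, 0]
    - [0, 0, 0]
    - [0, 0, 0]
    - [0, 0, 0]
    - [0, 0, 0]

```text
t: 14.0
tcp_pos: [0.5554, 0.2147, 0.077]
ee_rot: [-2.341, -2.094, 0.007]
ft_force: [-0.4, 0.2, -0.2]
finger_gap: 0.201
grip_force: 0.0
```

```bash
python3 st.py
```

```text
t 14.0 [0.5554 0.2147 0.077 ] yaw -6.380208445901076 loader xy -0.0016 0.1944 0.2006108758148808 [-0.4  0.2 -0.2]
```

Emit:
step_arm:
  slide:
    - [0.001, -0.01, 0]
    - [0, -0.02, 0]
    - [-0.001, -0.03, 0]
    - [-0.002, -0.039, 0]
    - [-0.003, -0.046, 0]
  twist:
    - [0, 0, 0]
    - [0, 0, 0]
    - [0, 0, 0]
    - [0, 0, 0]
    - [0, 0, 0]

```text
t: 14.62
tcp_pos: [0.5548, 0.1825, 0.0791]
ee_rot: [-2.339, -2.097, -0.002]
ft_force: [0.6, 1.7, 2.1]
finger_gap: 0.203
grip_force: 0.9
```

```bash
python3 st.py
```

```text
t 14.625 [0.5548 0.1825 0.0791] yaw -6.229423526474193 loader xy 0.0013 0.1624 0.2029980397277696 [0.6 1.7 2.1]
```

Emit:
step_arm:
  slide:
    - [-0.0005, -0.004, 0]
    - [-0.001, -0.008, 0]
    - [-0.0015, -0.011, 0]
    - [-0.002, -0.014, 0]
    - [-0.003, -0.017, 0]
  twist:
    - [0, 0, 0]
    - [0, 0, 0]
    - [0, 0, 0]
    - [0, 0, 0]
    - [0, 0, 0]

```text
t: 15.25
tcp_pos: [0.5524, 0.1696, 0.0786]
ee_rot: [2.339, 2.097, 0.0]
ft_force: [0.1, 2.0, 1.4]
finger_gap: 0.204
grip_force: 0.8
```

Emit:
step_arm:
  slide:
    - [0, 0, 0]
    - [0, 0, 0]
    - [0, 0, 0]
    - [0, 0, 0]
    - [0, 0, 0]
  twist:
    - [0, 0, 0]
    - [0, 0, 0]
    - [0, 0, 0]
    - [0, 0, 0]
    - [0, 0, 0]

```text
t: 15.88
tcp_pos: [0.5523, 0.1696, 0.0786]
ee_rot: [2.339, 2.097, -0.0]
ft_force: [-0.3, 0.4, 0.8]
finger_gap: 0.199
grip_force: 0.0
```

```bash
python3 st.py;python3 - <<'E'
from h import *
for n,b in(("top",(230,370,200,400)),("scene",(130,330,200,400))):
    c=read_camera(n);im=c["color"][b[0]:b[1],b[2]:b[3],::-1]
    globals()[n]=cv2.resize(im,(400,int(400*im.shape[0]/im.shape[1])),interpolation=cv2.INTER_CUBIC)
h=400;o=np.zeros((h,800,3),np.uint8);o[:top.shape[0],:400]=top;o[:scene.shape[0],400:]=scene
cv2.imwrite("pics/g6.png",o)
E
```

```text
t 15.875 [0.5523 0.1696 0.0786] yaw -6.236172948509974 loader xy 0.0002 0.1493 0.19927839681370468 [-0.3  0.4  0.8]
```

View pics/g6.png

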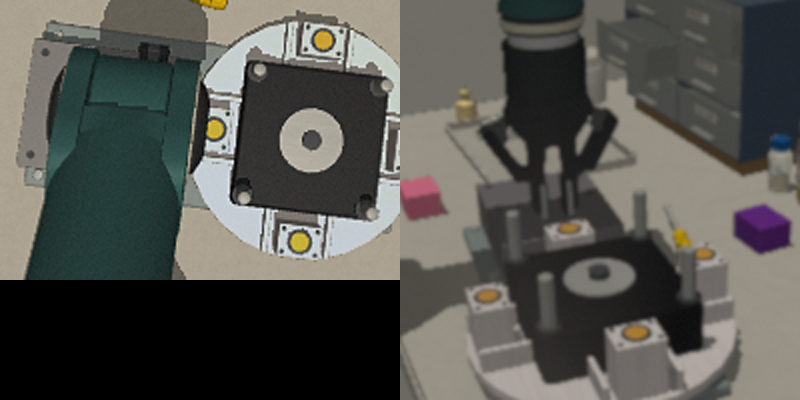

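It tumbled in with the window up, seen at (215,128) left and (568,228) right. I retract and check.

Emit:
step_arm:
  slide:
    - [0, 0.01, 0]
    - [0, 0.02, 0.04]
    - [0, 0.03, 0.12]
    - [0, 0.1, 0.16]
    - [0, 0.17, 0.16]
  twist:
    - [0, 0, 0]
    - [0, 0, 0]
    - [0, 0, 0]
    - [0, 0, 0]
    - [0, 0, 0]

```text
t: 16.6
tcp_pos: [0.5539, 0.2995, 0.2022]
ee_rot: [2.34, 2.096, 0.01]
ft_force: [0.6, 0.3, -1.3]
finger_gap: 0.201
grip_force: 0.0
```

Emit:
step_arm:
  slide:
    - [0, 0.05, 0]
    - [0, 0.05, 0]
    - [0, 0.05, 0]
    - [0, 0.05, 0]
    - [0, 0.05, 0]
  twist:
    - [0, 0, 0]
    - [0, 0, 0]
    - [0, 0, 0]
    - [0, 0, 0]
    - [0, 0, 0]

```text
t: 17.23
tcp_pos: [0.5527, 0.3335, 0.1988]
ee_rot: [2.341, 2.095, 0.0]
ft_force: [0.2, -0.3, -0.0]
finger_gap: 0.199
grip_force: 0.0
```

```bash
python3 st.py;python3 - <<'E'
from h import *
for n,b in(("top",(240,370,260,420)),("scene",(190,330,220,390))):
    c=read_camera(n);im=c["color"][b[0]:b[1],b[2]:b[3],::-1]
    globals()[n]=cv2.resize(im,(400,int(400*im.shape[0]/im.shape[1])),interpolation=cv2.INTER_CUBIC)
    if n=="top":
        C=np.array([.536,.0212]);uy=np.array([.108,.9942]);ux=np.array([.9942,-.108])
        hsv=cv2.cvtColor(c["color"],cv2.COLOR_RGB2HSV)
        m=cv2.inRange(hsv,(15,120,120),(35,255,255));k,l,s,ce=cv2.connectedComponentsWithStats(m)
        for i in range(1,k):
            if s[i,4]>15:
                w=at_z(c,ce[i][::-1],.078)[:2]-C;print(s[i,4],ce[i].round(1),"r",np.hypot(*w).round(4),"loader",(w@ux).round(4),(w@uy).round(4))
h=400;o=np.zeros((h,800,3),np.uint8);o[:top.shape[0],:400]=top;o[:scene.shape[0],400:]=scene
cv2.imwrite("pics/g7.png",o)
for t in("screwdriver","puck"):print(t,[ (d["conf"],d["at"]) for d in search_frame(t,"top")[:1]])
E
```

```text
t 17.225 [0.5527 0.3335 0.1988] yaw -6.341626457358387 loader xy -0.0171 0.3123 0.19888123236785815 [ 0.2 -0.3 -0. ]
365 [272.6 114.8] r 0.3777 loader 0.3219 0.1975
304 [295.5 225.6] r 0.1751 loader 0.1205 0.1271
70 [361.2 249.6] r 0.0924 loader 0.0924 0.0009
71 [306.7 294.1] r 0.0901 loader -0.002 0.0901
72 [405.5 305.9] r 0.0932 loader 0.0001 -0.0932
73 [349.4 350.6] r 0.0939 loader -0.0939 -0.0008
screwdriver [(0.82, [221.9, 289.3])]
puck [(0.91, [282.3, 441.4])]
```

View pics/g7.png

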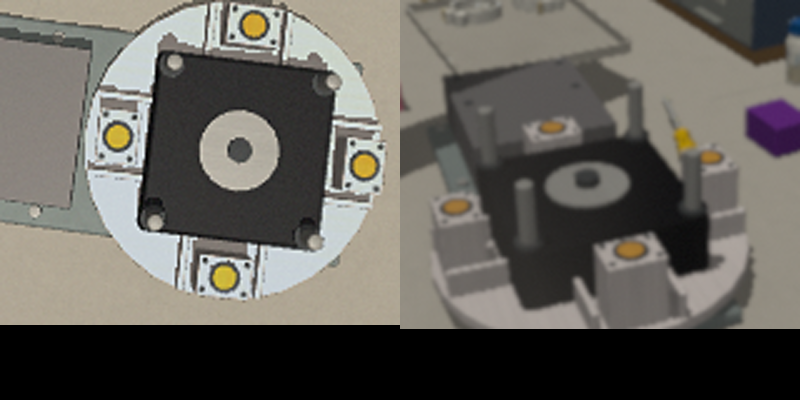

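The block stands upright with its window disc at (118,135), matching the fixed ones. The carousel is aligned, and the screwdriver and puck are unmoved.

```bash
python3 -c "
from workcell import *
print(close_job())"
```

```text
the job is handed in; nothing more can be done
None
```

The job is handed in. In the last pictures the block stands on end in the pocket with its window up, the pocket faces the ledge to within about 0.5°, and the screwdriver and puck look undisturbed. It took about 17 s of robot time, and the verdict was not shown.

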